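# Release the eccentric lock and run the jig's slide home

## Task

Get the snap-setting jig ready: with a closed fingertip push the crank pin round until the eccentric cam's low point faces the slide, and only then push the slide forward from behind, fully home against the ends of its rails. Nothing is to be picked up: the setter base rides along in its nest on the slide, and the spools, the wax and the pot round the jig stay where they are. Finish with the hand clear of everything.

Things in the scene. Friction and masses are not known exactly. Their poses are not given: they have to be found in the camera images.
- jig_pivot (a point): the cam's pivot axis, at the height of the cam's upper face, 26 mm above the table. x = forward, the way the slide is pushed (within 0.45 rad of world +x); z = up. The jig, fixed to the table, is a grey plate 10 mm thick, from 155 mm behind this point (robot side) to 65 mm ahead of it and 58 mm to either side. A screw head, 22 mm wide, stands on the axis, up to 36 mm above the table
- cam (a joint): turn of the eccentric cam (flat steel disc, 72 mm wide, 18 mm off its pivot), rad, + = counter-clockwise from above. 0: high side, 54 mm from the pivot, faces and blocks the slide. +3.14 and -3.14 (same place, end stops): low point, 18 mm from the pivot, faces it, crank pin straight ahead. Starts in -0.8..0.8; stiff (5 N at the pin), stays as left; a hard-pushed slide would force it round
- crank_pin (a point): upright steel pin, 12 mm wide, on the cam's high side, 40 mm from the pivot axis; it stands from 26 to 64 mm above the table; this point is on its axis 45 mm above the table. In jig_pivot's x, y it lies at 40 mm x (-cos, -sin) of the cam angle. Pushed sideways along its circle it turns the cam
- slide (a joint): forward travel of the aluminium follower slide, m: 0 = fully back, 0.045 = fully home, its wide push plate meeting the rear ends of the two rails. Starts fully back; moves with about 3 N and stays as left. It cannot go home while the cam is more than about 0.45 rad off its low point
- push_face (a point): middle of the rear face (robot side) of the slide's upright push plate, 42 mm above the table. The plate is 8 mm thick and 104 mm wide; its top is 46 mm above the table, over the middle 56 mm it is 60 mm. Pushed along jig_pivot's x; 150 mm behind the pivot when the slide is fully back
- nest (a point): middle of the floor of the nest on the slide, 24 mm above the table, 40 mm ahead of the push plate's rear face: a round collar of 37 mm inside diameter and 6 mm height that holds the setter base
- setter_base: round steel setter base, 33 mm diameter, 17 mm high, loose in the nest on the slide; origin at the middle of its underside; z = up
- spool_tan: loose thread spool, 42 mm diameter, 54 mm high, standing to the left of the slide; origin on its underside, the spool's axis 16 mm along its own x
- spool_cream: loose thread spool with pale thread, 41 mm diameter, 54 mm high, standing to the right of the slide's rear end; origin on its underside, the spool's axis at (-7, 10) mm of its own x, y
- beeswax: loose round puck of wax, 51 mm diameter, 18 mm high, to the right of the jig; origin at the middle of its underside
- snap_pot: loose clear pot with a white lid, 57 mm diameter, 35 mm high, to the left of the cam; origin at the middle of its underside
Not all that is in view belongs to the job. There is more than one size of the setter_base; the job needs the larger.

How it is judged:
By the outcome, as a careful person would: the job done as asked, in the order asked, and still so for the second after the job is handed in, with the robot touching nothing.
It also fails if it takes over 53 s, if anything falls off the work surface, if the arm or the gripper's body presses on something with over 40 N, if the wrist force passes 120 N, or if a joint passes its speed limit or range.

## Robot

A 7-joint arm with a two-finger parallel gripper is mounted at the origin on a cart in front of the work surface, level with it; the furniture and walls round the work are solid. World frame = base frame: x ahead of the robot, y to its left, z up, the work surface at z = 0. Lengths are in m, angles in rad, forces in N, time in s.
With the tool pointing down it reaches from about 0.425 to 0.925 m from the base axis. Payload 6.8 kg.
Tool frame: the origin (TCP) lies on the centre line of the jaws, within the pads' length; the fingertips stand 11 mm ahead of it and the grasp point (between the pads) lies 8 mm behind it; z points along the fingers, y is the direction in which the jaws open and shut (so a half turn about z gives the same grasp; the last joint's range is limited). The gripper opens to 85 mm and grips with 20 to 120 N. Pads are 22 mm wide; open, the fingers measure 114 mm over their backs; the gripper's body (76 mm by 85 mm) begins 54 mm behind the grasp point. The pads swing forward as they close: fully open they stand 13 mm farther back than shut.
Start: joints at [1.212, 0.477, 0.022, 1.555, -0.011, 1.109, -0.083], TCP at [0.168, -0.654, 0.242] pointing down, gripper open.
Joint ranges: [-2.96, 2.96], [-0.34, 2.1], [-1.41, 1.46], [0.24, 2.44], [-1.37, 4.51], [0.17, 1.92], [-2.96, 2.96]. Speed limits (rad/s): [2.39, 2.39, 3.14, 3.14, 3.14, 3.14, 3.14].

## Interface

Orientations are given as a rotation vector (axis times angle).
In Python, from bench import r gives the robot as it stands.
- The arm moves only by the tool send_rows, never from a script. Its argument "deltas" is a list of rows, each a list of 7 numbers: the opening, from 0 (shut) to 1 (fully open), then the shift along the tool's x, y, z as a fraction of full scale, then the turn, a rotation vector about the tool's x, y, z as a fraction of full scale. In form: [[hand, x, y, z, ax, ay, az], ...]. A call has 1 to 20 rows; each row is the pose to reach, as a shift and turn from the pose commanded when the call began, along the tool's axes at that moment, turning the shorter way round; what a row does not reach only later rows make up. Full scale, the value 1, is 150 mm for a shift and 180 degrees for a turn. A row lasts 1/12 s, in which the tool goes at most 41.7 mm and 7.16 degrees, less where a joint would pass 70% of its speed; a pose out of reach is approached as far as the arm can. A call with a number of a shift or a turn outside -1 to 1 is refused whole. A call with a gripper value outside its range is refused whole. The fingers move at their own pace and stop on an object; "squeeze" is the grip in N (left out, the last holds). Time passes only in rows, so rows that repeat a pose let the fingers close. It gives the time, the measured TCP pose, the force and the opening at its end, in the units of the state.
- r.get_obs(): the state, without advancing time (a new reading comes with each control period).
- r.grab_frame(name): name is "scene" or "top"; returns a dict with "pixels" (420x560x3 uint8, red, green, blue), "camera_matrix" (3x3 intrinsics, pixels), "rvec" (rotation vector, rad) and "tvec" (3), from world to camera coordinates, as OpenCV has them. Camera axes: x right, y down, z forward; pixel columns grow to the right and rows downward; lengths in m; the calibration is good to about 2 mm. A picture is of the moment at which its call begins. There is no depth.
- r.hand_in(): hands the job in, once; it reports no verdict.
The state is a dict: "clock": time; "joints": joint angles; "qvel": joint speeds; "tau": joint torques, N m; "tcp_pos": TCP position; "orientation": TCP orientation; "contact_force": force on the tool from outside, world axes, zero at the start; "moment": the same for the moment, N m; "grip_width": finger opening in m.
Only numpy, scipy, OpenCV 4.12 (cv2) and the standard library are available. Lean on these libraries where they do the work, as an engineer would, in place of code of your own. Each camera call takes 0.05 s, during which the arm holds its last target. There are 200 camera calls.

## Working session

There is one attempt and no reset: what is moved stays moved. The work goes in short steps, Python scripts to look and compute and a tool call to move; the robot and the scene stay as the last step left them, time stands still between calls to the robot, and variables do not carry over. Pictures are saved under pics/ and viewed, about 8 in all and at most 12, crops included, and the job is handed in when it is done.

Besides the shell and the picture viewer there is one more tool, called as a command line: name --pt "numbers of a row" for each row, then --argument value for the rest. send_rows: Moves the arm, as the interface text tells. Shift numbers are shares of 150 mm and turn numbers shares of 180 degrees, none past 1 either way. Its arguments: {"type":"object","properties":{"deltas":{"type":"array","items":{"type":"array","items":{"type":"number"}}},"squeeze":{"type":"number"}},"required":["deltas"]}

```bash
mkdir -p pics; ls; cat > h.py <<'E'
import numpy as np, cv2
from bench import r
def grab(n,f):
    d=r.grab_frame(n); cv2.imwrite(f'pics/{f}.png',d['pixels'][:,:,::-1]); np.savez(f'pics/{f}.npz',**d); return d
def ray(d,uv,z):
    R=cv2.Rodrigues(np.array(d['rvec'],float))[0]; t=np.array(d['tvec'],float).ravel(); K=np.array(d['camera_matrix'])
    c=-R.T@t; v=R.T@np.linalg.inv(K)@np.array([uv[0],uv[1],1.]); return c+v*(z-c[2])/v[2]
def proj(d,p):
    return cv2.projectPoints(np.array(p,float).reshape(-1,3),np.array(d['rvec'],float),np.array(d['tvec'],float),np.array(d['camera_matrix'],float),None)[0].reshape(-1,2)
E
python3 - <<'E'
from h import *
np.set_printoptions(precision=4,suppress=True)
for n in('top','scene'):
    d=grab(n,n+'0'); R=cv2.Rodrigues(np.array(d['rvec'],float))[0]; print(n,-R.T@np.array(d['tvec']).ravel(),d['camera_matrix'][0][0])
print(r.get_obs())
E
```

```text
pics
top [0.448  0.1002 0.9062] 410.59287488289846
scene [ 0.3059 -0.5972  0.4732] 534.4176026406446
{'clock': 0.1, 'joints': array([ 1.2119,  0.4777,  0.0223,  1.5563, -0.0115,  1.1093, -0.0831]), 'qvel': array([ 0.0008, -0.0023,  0.0001, -0.002 , -0.0026, -0.0003, -0.0004]), 'tau': array([  0.0056, -59.776 ,   1.614 , -28.1952,   0.0128,   0.005 ,
         0.    ]), 'tcp_pos': array([ 0.1674, -0.6534,  0.2414]), 'orientation': array([-3.1153, -0.3929,  0.0005]), 'contact_force': array([-0.455 ,  0.5415, -0.3025]), 'moment': array([0.0068, 0.0101, 0.0025]), 'grip_width': 0.08540712203248817}
```

View pics/top0.png

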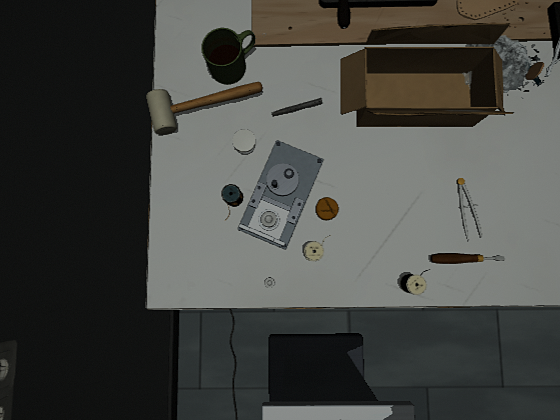

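View pics/scene0.png

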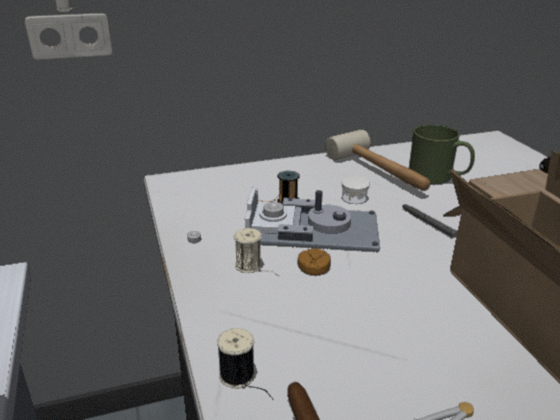

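The top view shows the jig around px (280,195) with the cam at (283,180). The tan spool is at (232,195), the cream spool at (314,250), the wax at (327,208) and the pot at (244,141). Next I'll zoom in for the pin, the screw and the plate corners.

```bash
python3 - <<'E'
from h import *
a=cv2.imread('pics/top0.png')[130:270,205:345]; cv2.imwrite('pics/c1.png',cv2.convertScaleAbs(cv2.resize(a,(588,588),interpolation=cv2.INTER_CUBIC),alpha=1.6))
a=cv2.imread('pics/scene0.png')[165:285,230:390]; cv2.imwrite('pics/c2.png',cv2.convertScaleAbs(cv2.resize(a,(800,600),interpolation=cv2.INTER_CUBIC),alpha=1.6))
E
```

```text
(no output)
```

View pics/c1.png

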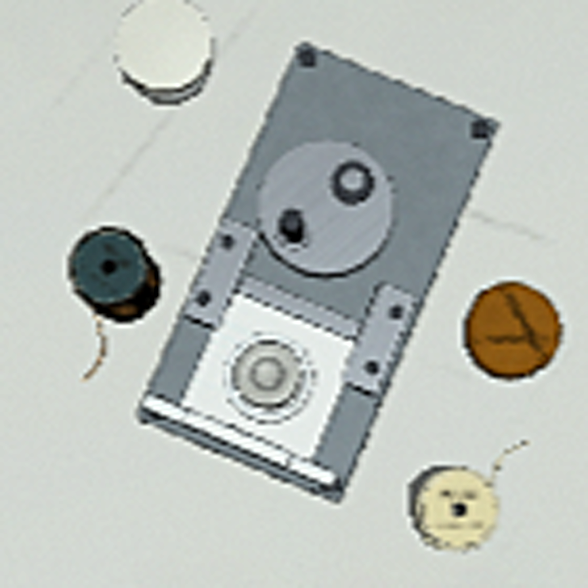

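View pics/c2.png

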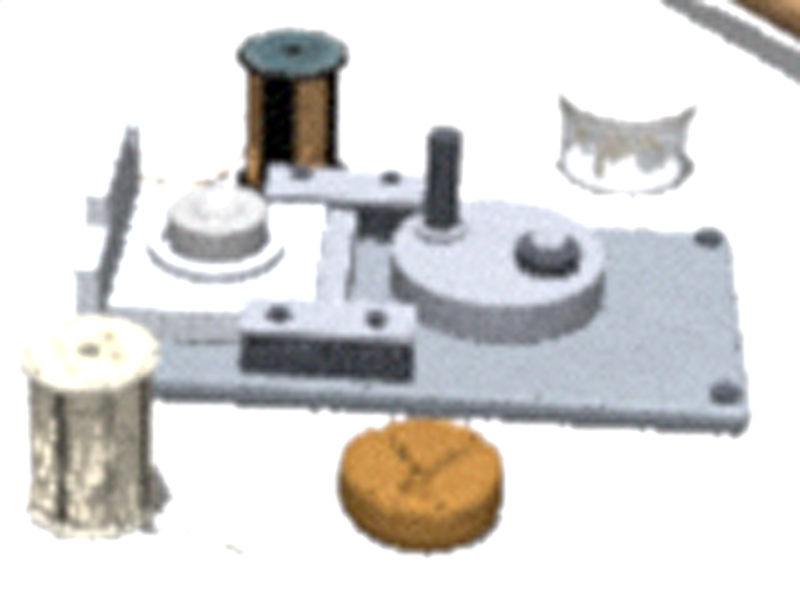

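The crops show the screw head at c1 (352,183), the pin top at about (290,220), and the plate corners at (307,43), (498,123), (341,500) and (142,418). The cam's high side and pin face back and left.

```bash
python3 - <<'E'
from h import *
np.set_printoptions(precision=4,suppress=True)
d=np.load('pics/top0.npz'); s=np.load('pics/scene0.npz')
c=lambda u,v:(205+u/4.2-.5+.1,130+v/4.2-.4); k=lambda u,v:(230+u/5-.4,165+v/5-.4)
C=np.array([ray(d,c(*p),.010) for p in [(307,43),(498,123),(341,500),(142,418)]]);print(C)
print('len',[np.linalg.norm(C[i]-C[i-1]) for i in range(4)])
for i,j in((3,0),(2,1),(1,0),(2,3)):
    v=C[j]-C[i]; print(np.arctan2(v[1],v[0]))
yaw=np.mean([np.arctan2(*(C[j]-C[i])[1::-1]) for i,j in((3,0),(2,1))])
x=np.array([np.cos(yaw),np.sin(yaw),0]); y=np.array([-x[1],x[0],0])
print('yaw',yaw,'pivot from plate',C.mean(0)+x*.045)
P=ray(d,c(352,181),.036);print('pivot screw',P,'scene',ray(s,k(548,241),.036))
pt=ray(d,c(290,216),.064); print('pin top',pt,'scene',ray(s,k(444,133),.064))
cc=ray(d,c(326,208),.026);print('cam centre',cc)
for n,q in(('pin',pt),('cc',cc)):
    v=q-P; print(n,v@x,v@y,np.hypot(v@x,v@y), 'cam',np.arctan2(-(v@y),-(v@x)))
for n,p,z in(('tan',(108,265),.054),('cream',(457,510),.054),('wax',(513,330),.018),('pot',(163,48),.035),('base',(267,373),.041)):
    q=ray(d,c(*p),z); print(n,q,(q-P)@x,(q-P)@y)
for p,z in(((150,398),.046),((335,478),.046)):
    q=ray(d,c(*p),z); print('plate end',q,(q-P)@x,(q-P)@y)
E
```

```text
[[0.7192 0.1199 0.01  ]
 [0.6739 0.0188 0.01  ]
 [0.4753 0.1045 0.01  ]
 [0.519  0.2078 0.01  ]]
len [np.float64(0.2186479573864655), np.float64(0.11081844629576183), np.float64(0.21631259467212424), np.float64(0.1121289656604961)]
-0.4135888808881569
-0.4075617551182985
1.1496031221474052
1.1705549767822185
yaw -0.41057531800322766 pivot from plate [0.6381 0.0948 0.01  ]
pivot screw [0.6378 0.0968 0.036 ] scene [0.6385 0.0964 0.036 ]
pin top [0.6144 0.128  0.064 ] scene [0.6133 0.1283 0.064 ]
cam centre [0.6259 0.1105 0.026 ]
pin -0.03389979867280609 0.019191640321226597 0.03895530013074108 cam -0.515141512935608
cc -0.016387373416117276 0.007742528794905735 0.018124369219898708 cam -0.4413813857839968
tan [0.5926 0.2198 0.054 ] -0.0905687878799492 0.0947104859231805
cream [0.4684 0.0474 0.054 ] -0.1355697425785517 -0.11295137361668725
wax [0.5618 0.0143 0.018 ] -0.03671029005015835 -0.10602753272362188
pot [0.71   0.1944 0.035 ] 0.02726284061792028 0.11830793287279319
base [0.5385 0.1409 0.041 ] -0.10864273499159594 0.0008249635710504938
plate end [0.5261 0.1995 0.046 ] -0.14338760636119102 0.049517958940165745
plate end [0.4851 0.1072 0.046 ] -0.1441521804417344 -0.05145505959374822
```

```bash
cat >> h.py <<'E'
np.set_printoptions(precision=4,suppress=True)
from scipy.spatial.transform import Rotation as Ro
YAW=-0.411; PIV=np.array([.638,.0965,0])
JR=np.array([[np.cos(YAW),-np.sin(YAW),0],[np.sin(YAW),np.cos(YAW),0],[0,0,1]])
RT=np.c_[JR[:,1],JR[:,0],[0,0,-1]]      # tool x=jig y, tool y=jig x, tool z down
W=lambda p:PIV+JR@np.array(p)           # jig mm->world
def plan(pts):
    o=r.get_obs(); p=np.array(o['tcp_pos']); R=Ro.from_rotvec(o['orientation'])
    print('t',o['clock'],'tcp',p,'jig',JR.T@(p-PIV),'F',o['contact_force'],'w',o['grip_width'],'j',o['joints'])
    for q in pts: print(q, R.inv().apply(np.array(q)-p)/.15, (R.inv()*Ro.from_matrix(RT)).as_rotvec()/np.pi)
E
python3 - <<'E'
from h import *
print(W([-.065,.04,.15]))
plan([[.30,-.55,.22],[.36,-.46,.20]])
E
```

```text
[0.5944 0.1591 0.15  ]
t 0.1 tcp [ 0.1674 -0.6534  0.2414] jig [-0.1318 -0.8754  0.2414] F [-0.455   0.5415 -0.3025] w 0.08540712203248817 j [ 1.2119  0.4777  0.0223  1.5563 -0.0115  1.1093 -0.0831]
[0.3, -0.55, 0.22] [ 1.0274 -0.448   0.1436] [-0.0005 -0.0002 -0.2893]
[0.36, -0.46, 0.2] [ 1.5638 -0.9297  0.2776] [-0.0005 -0.0002 -0.2893]
```

send_rows --pt "0 0.25 -0.11 0.04 0 0 -0.04" --pt "0 0.5 -0.22 0.07 0 0 -0.08" --pt "0 0.75 -0.33 0.1 0 0 -0.12" --pt "0 1 -0.44 0.14 0 0 -0.16" --pt "0 1 -0.44 0.14 0 0 -0.2" --pt "0 1 -0.44 0.14 0 0 -0.24" --pt "0 1 -0.44 0.14 0 0 -0.289" --pt "0 1 -0.44 0.14 0 0 -0.289" --pt "0 1 -0.44 0.14 0 0 -0.289" --squeeze 20

```text
clock: 0.85
tcp_pos: [0.2962, -0.5525, 0.2208]
orientation: [-2.627, -1.721, -0.0]
contact_force: [-0.3, -0.8, -0.8]
grip_width: -0.0002
```

```bash
python3 - <<'E'
from h import *
plan([[.42,-.42,.22],[.52,-.24,.22],[.57,-.05,.22],W([-.065,.045,.15])])
E
```

```text
t 0.85 tcp [ 0.2962 -0.5525  0.2208] jig [-0.0541 -0.7315  0.2208] F [-0.3113 -0.7542 -0.7639] w -0.00021150703156532733 j [ 1.1397  0.429  -0.2141  1.686   0.1026  1.0385  0.4812]
[0.42, -0.42, 0.22] [1.1396 0.4038 0.0059] [-0.0002 -0.0002  0.    ]
[0.52, -0.24, 0.22] [2.506  0.5355 0.0066] [-0.0002 -0.0002  0.    ]
[0.57, -0.05, 0.22] [3.8003 0.3351 0.0076] [-0.0002 -0.0002  0.    ]
[0.5964 0.1637 0.15  ] [ 5.1765 -0.0725  0.4754] [-0.0002 -0.0002  0.    ]
```

send_rows --pt "0 0.25 0.1 0 0 0 0" --pt "0 0.5 0.2 0 0 0 0" --pt "0 0.75 0.3 0 0 0 0" --pt "0 1 0.4 0 0 0 0"

```text
clock: 1.18
tcp_pos: [0.4122, -0.4381, 0.2211]
orientation: [-2.631, -1.716, 0.0]
contact_force: [0.6, 0.2, 0.2]
grip_width: 0.0002
```

send_rows --pt "0 0.25 0.03 0 0 0 0" --pt "0 0.5 0.06 0 0 0 0" --pt "0 0.75 0.1 0 0 0 0" --pt "0 1 0.13 0 0 0 0"

```text
clock: 1.52
tcp_pos: [0.4901, -0.308, 0.2212]
orientation: [-2.631, -1.717, 0.0]
contact_force: [1.0, -0.6, -0.0]
grip_width: 0.0002
```

send_rows --pt "0 0.25 0 0 0 0 0" --pt "0 0.5 0 0 0 0 0" --pt "0 0.75 0 0 0 0 0" --pt "0 1 0 0 0 0 0"

```text
clock: 1.85
tcp_pos: [0.5498, -0.1706, 0.2212]
orientation: [-2.631, -1.717, 0.0]
contact_force: [0.6, -0.3, 0.3]
grip_width: -0.0003
```

send_rows --pt "0 0.25 -0.06 0 0 0 0" --pt "0 0.5 -0.12 0 0 0 0" --pt "0 0.75 -0.19 0 0 0 0" --pt "0 1 -0.25 0 0 0 0"

```text
clock: 2.18
tcp_pos: [0.575, -0.018, 0.2211]
orientation: [-2.631, -1.717, 0.001]
contact_force: [1.4, 0.5, -0.9]
grip_width: 0.0001
```

```bash
python3 - <<'E'
from h import *
plan([W([-.072,.025,.10]),W([-.072,.025,.053])])
E
```

```text
t 2.1833 tcp [ 0.575  -0.018   0.2211] jig [-0.012  -0.1302  0.2211] F [ 1.3978  0.4987 -0.931 ] w 9.95894082847558e-05 j [ 0.2661  0.3701 -0.4331  1.7977  0.18    1.0132 -0.6511]
[0.582  0.1482 0.1   ] [ 1.0334 -0.4026  0.8074] [-0.0001  0.0001 -0.001 ]
[0.582  0.1482 0.053 ] [ 1.0335 -0.4025  1.1207] [-0.0001  0.0001 -0.001 ]
```

send_rows --pt "0 0.25 -0.1 0.2 0 0 0" --pt "0 0.5 -0.2 0.4 0 0 0" --pt "0 0.75 -0.3 0.6 0 0 0" --pt "0 1 -0.4 0.7 0 0 0" --pt "0 1 -0.4 0.7 0 0 0" --pt "0 1 -0.4 0.7 0 0 0" --pt "0 1 -0.4 0.7 0 0 0"

```text
clock: 2.77
tcp_pos: [0.5793, 0.1436, 0.1152]
orientation: [-2.626, -1.722, 0.003]
contact_force: [0.7, -1.0, 0.1]
grip_width: 0.0001
```

```bash
python3 - <<'E'
from h import *
plan([W([-.072,.025,.055])])
grab('top','t1'); a=cv2.imread('pics/t1.png')[110:270,185:365]; cv2.imwrite('pics/t1c.png',cv2.convertScaleAbs(cv2.resize(a,(630,560),interpolation=cv2.INTER_CUBIC),alpha=1.6))
E
```

```text
t 2.7667 tcp [0.5793 0.1436 0.1152] jig [-0.0726  0.0197  0.1152] F [ 0.7456 -0.9993  0.1435] w 9.139316016883697e-05 j [-0.0217  0.534  -0.4296  1.8299  0.287   0.8413 -1.0017]
[0.582  0.1482 0.055 ] [0.0356 0.0048 0.4013] [-0.0007  0.0002  0.0004]
```

View pics/t1c.png

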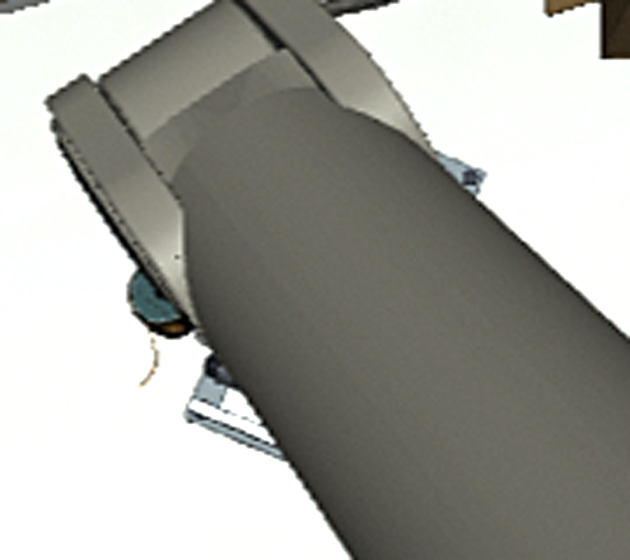

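The arm hides the jig from the top camera, so I'll descend and check from the scene camera.

send_rows --pt "0 0.02 0 0.1 0 0 0" --pt "0 0.03 0 0.2 0 0 0" --pt "0 0.03 0 0.3 0 0 0" --pt "0 0.03 0 0.41 0 0 0" --pt "0 0.03 0 0.41 0 0 0" --pt "0 0.03 0 0.41 0 0 0"

```text
clock: 3.32
tcp_pos: [0.582, 0.1441, 0.0542]
orientation: [2.631, 1.717, -0.003]
contact_force: [0.2, 0.3, -1.0]
grip_width: -0.0004
```

```bash
python3 - <<'E'
from h import *
plan([])
grab('scene','s1'); a=cv2.imread('pics/s1.png')[165:285,230:390]; cv2.imwrite('pics/s1c.png',cv2.convertScaleAbs(cv2.resize(a,(800,600),interpolation=cv2.INTER_CUBIC),alpha=1.6))
E
```

```text
t 3.3167 tcp [0.582  0.1441 0.0542] jig [-0.0704  0.0212  0.0542] F [ 0.2152  0.2601 -0.9806] w -0.00041915769967523433 j [-0.0519  0.6198 -0.3932  1.854   0.3389  0.7356 -1.0481]
```

View pics/s1c.png

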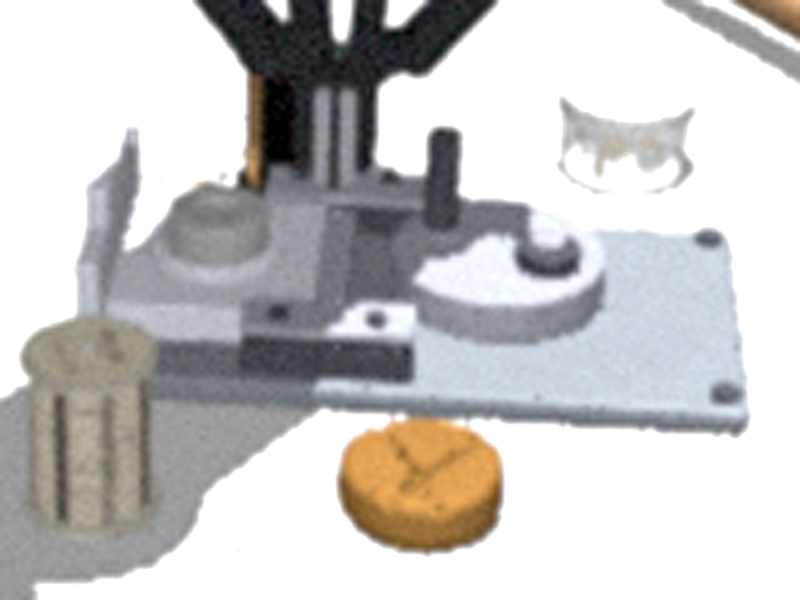

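The closed fingertip stands about 16 mm behind the pin, at px (340,190) with the pin at (443,180), and its tip is below the pin top. Starting the push.

send_rows --pt "0 0 0.05 0 0 0 0" --pt "0 0 0.09 0 0 0 0" --pt "0 0.02 0.115 0 0 0 0" --pt "0 0.045 0.14 0 0 0 0" --pt "0 0.065 0.165 0 0 0 0" --pt "0 0.085 0.19 0 0 0 0" --pt "0 0.1 0.225 0 0 0 0" --pt "0 0.107 0.26 0 0 0 0" --pt "0 0.11 0.295 0 0 0 0" --pt "0 0.113 0.33 0 0 0 0" --pt "0 0.113 0.33 0 0 0 0"

```text
clock: 4.28
tcp_pos: [0.6344, 0.1512, 0.0561]
orientation: [-2.617, -1.723, -0.013]
contact_force: [-1.9, 18.0, -1.5]
grip_width: -0.0
```

```bash
python3 - <<'E'
from h import *
plan([])
E
```

```text
t 4.2833 tcp [0.6344 0.1512 0.0561] jig [-0.0251  0.0487  0.0561] F [-1.8946 18.0278 -1.5359] w -2.0242218566157367e-05 j [-0.0426  0.6818 -0.3959  1.7257  0.3324  0.795  -0.9984]
```

```bash
python3 - <<'E'
from h import *
grab('scene','s2'); a=cv2.imread('pics/s2.png')[165:285,230:390]; cv2.imwrite('pics/s2c.png',cv2.convertScaleAbs(cv2.resize(a,(800,600),interpolation=cv2.INTER_CUBIC),alpha=1.6))
E
```

```text
(no output)
```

View pics/s2c.png

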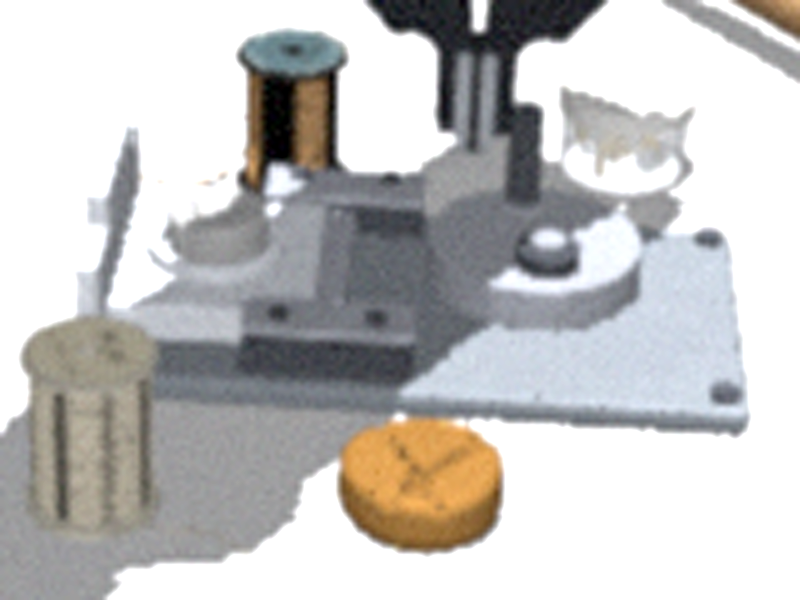

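```bash
python3 - <<'E'
from h import *
s=np.load('pics/s2.npz')
for p in((525,110),): q=ray(s,(230+p[0]/5-.4,165+p[1]/5-.4),.064); print(JR.T@(q-PIV))
plan([])
E
```

```text
[-0.0088  0.039   0.064 ]
t 4.3333 tcp [0.6343 0.1512 0.0561] jig [-0.0252  0.0487  0.0561] F [-2.1734 16.9321 -2.1439] w 1.4872944368164698e-05 j [-0.0427  0.6815 -0.396   1.7261  0.3326  0.7947 -0.9985]
```

The pin has gone to jig (-9, 39) mm, cam angle about -1.8. The fingertip now bears on its corner, because the first push ran about 60° off the tangent. I'll back off, realign and push again.

send_rows --pt "0 0 -0.06 0 0 0 0" --pt "0 0 -0.12 0 0 0 0" --pt "0 0 -0.12 0 0 0 0" --pt "0 0 -0.12 0 0 0 0" --pt "0 0 -0.08 0 0 0 0" --pt "0 0 -0.04 0 0 0 0" --pt "0 0 0 0 0 0 0" --pt "0 0 0.03 0 0 0 0" --pt "0 0 0.06 0 0 0 0" --pt "0 0 0.09 0 0 0 0" --pt "0 0 0.12 0 0 0 0" --pt "0 0 0.12 0 0 0 0"

```text
clock: 5.33
tcp_pos: [0.6515, 0.135, 0.0549]
orientation: [-2.628, -1.719, -0.001]
contact_force: [-2.1, 2.8, 2.0]
grip_width: 0.0
```

```bash
cat >> h.py <<'E'
def scene(f):
    grab('scene',f); a=cv2.imread(f'pics/{f}.png')[165:285,230:390]; cv2.imwrite(f'pics/{f}c.png',cv2.convertScaleAbs(cv2.resize(a,(800,600),interpolation=cv2.INTER_CUBIC),alpha=1.6))
E
python3 - <<'E'
from h import *
plan([]); scene('s3')
E
```

```text
t 5.3333 tcp [0.6515 0.135  0.0549] jig [-0.003   0.0406  0.0549] F [-2.1105  2.8055  1.9766] w 1.1955663901264733e-06 j [-0.0273  0.7005 -0.3857  1.6887  0.3365  0.8182 -0.9753]
```

View pics/s3c.png

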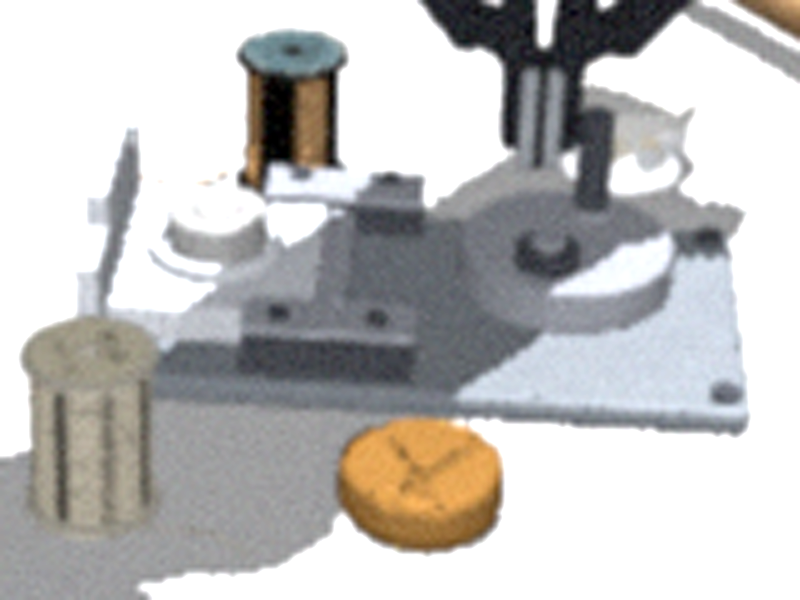

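The pin has moved forward, with its top at px (597,113), cam roughly -2. Now I'll back off, turn the tool -50° and swing outside.

send_rows --pt "0 0 -0.06 0 0 0 0" --pt "0 0.05 -0.12 0 0 0 0" --pt "0 0.1 -0.12 0 0 0 0.03" --pt "0 0.13 -0.12 0 0 0 0.07" --pt "0 0.13 -0.12 0 0 0 0.11" --pt "0 0.13 -0.12 0 0 0 0.15" --pt "0 0.13 -0.12 0 0 0 0.19" --pt "0 0.13 -0.12 0 0 0 0.23" --pt "0 0.13 -0.12 0 0 0 0.278" --pt "0 0.13 -0.06 0 0 0 0.278" --pt "0 0.13 -0.03 0 0 0 0.278" --pt "0 0.13 -0.03 0 0 0 0.278"

```text
clock: 6.38
tcp_pos: [0.6559, 0.1529, 0.0549]
orientation: [3.108, 0.45, 0.002]
contact_force: [-0.3, 0.4, -0.9]
grip_width: 0.0003
```

```bash
python3 - <<'E'
from h import *
s=np.load('pics/s3.npz')
q=ray(s,(230+597/5-.4,165+115/5-.4),.064); print('pin',JR.T@(q-PIV))
plan([W([a,b,.054]) for a,b in((.001,.053),(.013,.046),(.022,.035),(.026,.022),(.027,.015))])
E
```

```text
pin [0.0152 0.0379 0.064 ]
t 6.3833 tcp [0.6559 0.1529 0.0549] jig [-0.0062  0.0589  0.0549] F [-0.3487  0.3886 -0.9479] w 0.0003470153741628234 j [-0.2039  0.6843 -0.1692  1.68    0.1523  0.789  -1.7266]
[0.6601 0.1447 0.054 ] [0.0113 0.0607 0.0063] [ 0.0005 -0.0002 -0.2777]
[0.6683 0.1335 0.054 ] [0.0426 0.1479 0.0065] [ 0.0005 -0.0002 -0.2777]
[0.6722 0.1198 0.054 ] [0.0414 0.2426 0.0066] [ 0.0005 -0.0002 -0.2777]
[0.6706 0.1063 0.054 ] [0.0061 0.3262 0.0066] [ 0.0005 -0.0002 -0.2777]
[0.6687 0.0995 0.054 ] [-0.0188  0.3662  0.0067] [ 0.0005 -0.0002 -0.2777]
```

send_rows --pt "0 0.01 0.03 0 0 0 0" --pt "0 0.01 0.06 0 0 0 0" --pt "0 0.025 0.09 0 0 0 0" --pt "0 0.035 0.12 0 0 0 0" --pt "0 0.043 0.15 0 0 0 0" --pt "0 0.043 0.18 0 0 0 0" --pt "0 0.043 0.21 0 0 0 0" --pt "0 0.04 0.24 0 0 0 0" --pt "0 0.03 0.27 0 0 0 0" --pt "0 0.02 0.3 0 0 0 0" --pt "0 0.01 0.33 0 0 0 0" --pt "0 0.01 0.33 0 0 0 0"

```text
clock: 7.38
tcp_pos: [0.6713, 0.1079, 0.0555]
orientation: [-3.107, -0.447, -0.005]
contact_force: [1.6, 5.0, -0.6]
grip_width: -0.0002
```

```bash
python3 - <<'E'
from h import *
plan([]); scene('s4')
E
```

```text
t 7.3833 tcp [0.6713 0.1079 0.0555] jig [0.026  0.0237 0.0555] F [ 1.5832  4.9675 -0.5515] w -0.00015437568302292766 j [-0.1316  0.6913 -0.1708  1.6645  0.15    0.7951 -1.6535]
```

View pics/s4c.png

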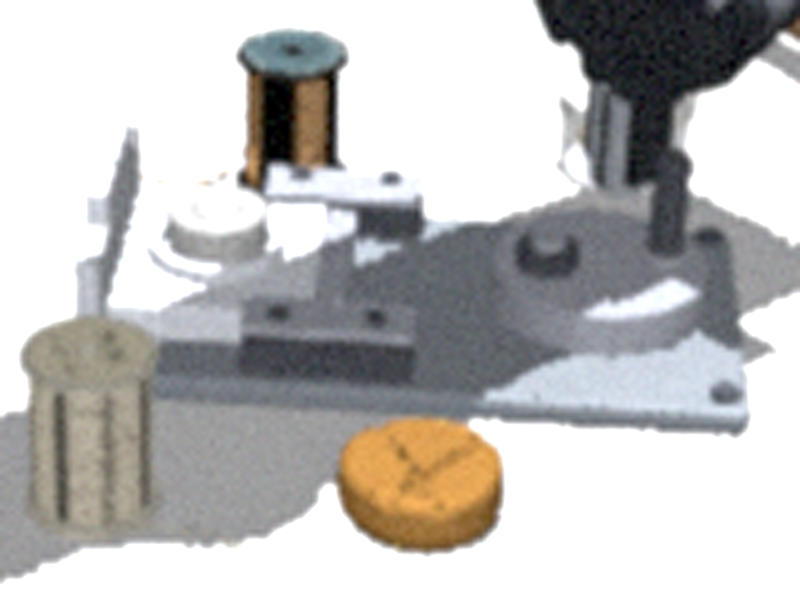

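The pin is nearly ahead, with its top at px (672,160). I'll push on along jig -y towards the stop and watch the force.

send_rows --pt "0 -0.02 0.02 0 0 0 0" --pt "0 -0.035 0.04 0 0 0 0" --pt "0 -0.05 0.06 0 0 0 0" --pt "0 -0.05 0.06 0 0 0 0"

```text
clock: 7.77
tcp_pos: [0.6659, 0.0981, 0.0552]
orientation: [-3.107, -0.449, -0.004]
contact_force: [1.0, 4.4, -0.7]
grip_width: -0.0002
```

```bash
python3 - <<'E'
from h import *
for f,p in(('s4',(672,160)),): q=ray(np.load(f'pics/{f}.npz'),(230+p[0]/5-.4,165+p[1]/5-.4),.064); print('pin before',JR.T@(q-PIV))
plan([])
E
```

```text
pin before [0.0389 0.0083 0.064 ]
t 7.7667 tcp [0.6659 0.0981 0.0552] jig [0.0249 0.0126 0.0552] F [ 1.0072  4.3876 -0.655 ] w -0.0002467792737645038 j [-0.1174  0.6831 -0.172   1.6819  0.1499  0.7868 -1.6413]
```

send_rows --pt "0 -0.01 0.01 0 0 0 0" --pt "0 -0.018 0.02 0 0 0 0" --pt "0 -0.018 0.02 0 0 0 0"

```text
clock: 8.02
tcp_pos: [0.6642, 0.0971, 0.0554]
orientation: [-3.104, -0.451, -0.005]
contact_force: [1.7, 11.1, -1.9]
grip_width: -0.0001
```

send_rows --pt "0 -0.01 0.01 0 0 0 0" --pt "0 -0.018 0.02 0 0 0 0" --pt "0 -0.018 0.02 0 0 0 0"

```text
clock: 8.27
tcp_pos: [0.6605, 0.0896, 0.0544]
orientation: [-3.109, -0.449, 0.004]
contact_force: [-0.7, -0.8, -0.2]
grip_width: 0.0001
```

```bash
python3 - <<'E'
from h import *
plan([]); scene('s5')
E
```

```text
t 8.2667 tcp [0.6605 0.0896 0.0544] jig [0.0233 0.0026 0.0544] F [-0.7092 -0.7735 -0.2103] w 0.0001243688386063287 j [-0.1072  0.6776 -0.1716  1.6955  0.1513  0.7837 -1.6329]
```

View pics/s5c.png

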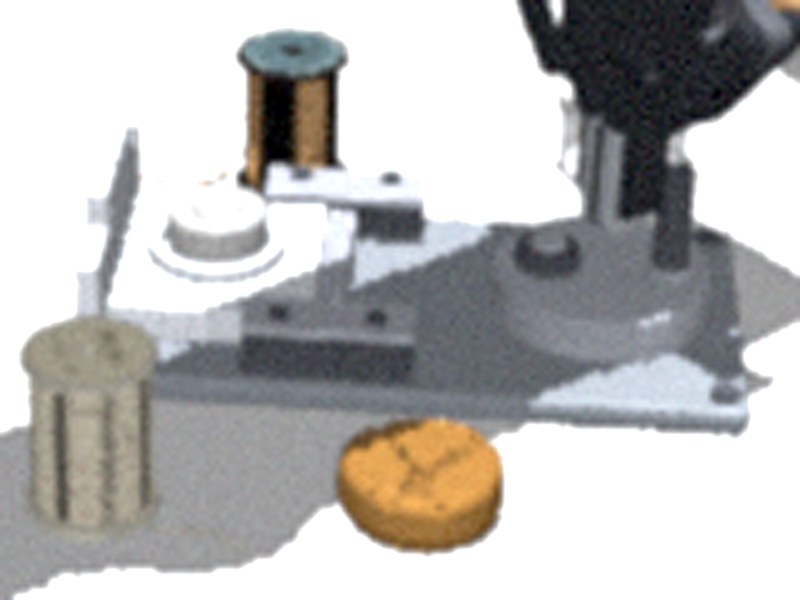

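send_rows --pt "0 0 0 -0.15 0 0 0" --pt "0 0 0 -0.35 0 0 0" --pt "0 -0.2 -0.2 -0.6 0 0 -0.04" --pt "0 -0.45 -0.4 -0.7 0 0 -0.08" --pt "0 -0.7 -0.6 -0.7 0 0 -0.12" --pt "0 -0.85 -0.8 -0.7 0 0 -0.16" --pt "0 -0.95 -0.9 -0.7 0 0 -0.2" --pt "0 -1 -0.95 -0.7 0 0 -0.24" --pt "0 -1 -0.95 -0.7 0 0 -0.278" --pt "0 -1 -0.95 -0.7 0 0 -0.278" --pt "0 -1 -0.95 -0.7 0 0 -0.278"

```text
clock: 9.23
tcp_pos: [0.4783, 0.1822, 0.1599]
orientation: [2.633, 1.713, -0.0]
contact_force: [1.0, -0.8, 0.2]
grip_width: -0.0001
```

```bash
python3 - <<'E'
from h import *
q=ray(np.load('pics/s5.npz'),(230+676/5-.4,165+170/5-.4),.064); print('pin',JR.T@(q-PIV))
plan([W([-.20,0,.11])]); scene('s6'); grab('top','t6')
a=cv2.imread('pics/t6.png')[110:270,185:365]
a=cv2.convertScaleAbs(cv2.resize(a,(450,400),interpolation=cv2.INTER_CUBIC),alpha=1.6); b=cv2.resize(cv2.imread('pics/s6c.png')[:,250:],None,fx=.63,fy=.66)[:400,:350]
cv2.imwrite('pics/v6.png',np.hstack([a,b]))
E
```

```text
pin [0.0399 0.0016 0.064 ]
t 9.2333 tcp [0.4783 0.1822 0.1599] jig [-0.1806  0.0148  0.1599] F [ 1.0094 -0.7543  0.1548] w -5.4964391417870085e-05 j [-0.1098  0.3486 -0.4521  1.9967  0.2031  0.8393 -1.092 ]
[0.4547 0.1764 0.11  ] [-0.099  -0.1287  0.3325] [ 0.0002  0.0002 -0.002 ]Traceback (most recent call last):
  File "<stdin>", line 6, in <module>
    return _nx.concatenate(arrs, 1, dtype=dtype, casting=casting)
           ~~~~~~~~~~~~~~~^^^^^^^^^^^^^^^^^^^^^^^^^^^^^^^^^^^^^^^
ValueError: all the input array dimensions except for the concatenation axis must match exactly, but along dimension 0, the array at index 0 has size 400 and the array at index 1 has size 396
```

```bash
python3 - <<'E'
from h import *
d=np.load('pics/s6.npz'); g=d['pixels'].mean(2)
for th in(0,.05,.1,.2): print(th,proj(d,[W([.04*np.cos(th),.04*np.sin(th),z]) for z in(.03,.045,.064)]).ravel())
u,v=proj(d,W([.04,0,.05]))[0]; u=int(u);v=int(v)
print(u,v); print(g[v-8:v+6,u-9:u+10].astype(int))
E
```

```text
0 [363.1387 217.2844 363.9164 209.3323 364.9207 199.063 ]
0.05 [363.0597 216.6722 363.8352 208.7308 364.8366 198.4755]
0.1 [362.92   216.0607 363.6927 208.1298 364.6906 197.8887]
0.2 [362.4613 214.8456 363.2271 206.9358 364.216  196.7228]
364 206
[[181 176 153 129 118 127 128  98  83  84  80  78  76 109 174 198 196 196
  197]
 [179 176 173 154 144 147 149  91  69  70  74  73  73  92 147 191 198 199
  194]
 [180 181 179 176 173 172 145  78  50  61  69  65  61  72 136 186 196 199
  198]
 [181 181 178 182 182 176 136  69  38  45  51  51  47  80 148 190 200 197
  199]
 [177 172 175 171 170 161 121  63  36  37  41  44  37  83 156 193 200 198
  199]
 [165 154 159 155 149 136  99  53  40  41  47  43  43  87 159 193 202 200
  196]
 [184 160 178 186 184 172 115  51  40  41  46  42  40  99 177 199 198 197
  198]
 [195 190 196 196 201 188 114  46  39  39  44  44  39 100 181 197 197 197
  198]
 [199 199 199 202 201 183 113  44  37  42  46  41  50 106 181 197 196 195
  195]
 [197 199 198 203 199 186 113  46  44  45  44  42  50 110 181 201 195 197
  196]
 [179 187 193 193 199 186 109  43  41  41  44  41  57 117 186 201 198 199
  199]
 [154 165 165 172 184 174  98  41  43  45  40  42  65 135 189 191 192 188
  194]
 [149 152 147 152 157 152  82  35  38  42  47  39  75 145 168 156 141 142
  164]
 [148 149 148 146 146 127  68  35  39  46  44  45  66 109 113  95  90  89
  104]]
```

The pin measures as being at the stop: jig (40, 1.6) mm, so the cam is within about 0.05 rad of its low point. The 11 N peak just before agrees. Next is the slide: descend behind the push plate.

send_rows --pt "0 -0.04 -0.03 0.15 0 0 0" --pt "0 -0.08 -0.05 0.35 0 0 0" --pt "0 -0.1 -0.05 0.55 0 0 0" --pt "0 -0.1 -0.05 0.7 0 0 0" --pt "0 -0.1 -0.05 0.765 0 0 0" --pt "0 -0.1 -0.05 0.765 0 0 0" --pt "0 -0.1 -0.05 0.765 0 0 0"

```text
clock: 9.92
tcp_pos: [0.4653, 0.1727, 0.0452]
orientation: [2.63, 1.718, -0.0]
contact_force: [0.1, 0.1, 0.3]
grip_width: -0.0001
```

```bash
python3 - <<'E'
from h import *
plan([W([x,0,.045]) for x in(-.166,-.12)])
E
```

```text
t 9.9167 tcp [0.4653 0.1727 0.0452] jig [-0.1887  0.0009  0.0452] F [0.1191 0.1188 0.2971] w -0.00013828684247249863 j [-0.1715  0.5085 -0.3791  2.1024  0.3314  0.5872 -1.1988]
[0.4858 0.1628 0.045 ] [-0.0054  0.1516  0.0015] [-0.      0.0001 -0.0008]
[0.528  0.1444 0.045 ] [-0.0047  0.4582  0.0015] [-0.      0.0001 -0.0008]
```

send_rows --pt "0 0 0.06 0 0 0 0" --pt "0 0 0.11 0 0 0 0" --pt "0 0 0.14 0 0 0 0" --pt "0 0 0.16 0 0 0 0" --pt "0 0 0.18 0 0 0 0" --pt "0 0 0.2 0 0 0 0" --pt "0 0 0.22 0 0 0 0" --pt "0 0 0.24 0 0 0 0" --pt "0 0 0.26 0 0 0 0" --pt "0 0 0.28 0 0 0 0" --pt "0 0 0.3 0 0 0 0" --pt "0 0 0.32 0 0 0 0" --pt "0 0 0.34 0 0 0 0" --pt "0 0 0.36 0 0 0 0" --pt "0 0 0.38 0 0 0 0" --pt "0 0 0.4 0 0 0 0" --pt "0 0 0.42 0 0 0 0" --pt "0 0 0.42 0 0 0 0"

```text
clock: 11.42
tcp_pos: [0.5233, 0.147, 0.045]
orientation: [2.629, 1.719, 0.001]
contact_force: [-0.4, 1.0, -0.0]
grip_width: 0.0001
```

send_rows --pt "0 0 0.015 0 0 0 0" --pt "0 0 0.03 0 0 0 0" --pt "0 0 0.03 0 0 0 0"

```text
clock: 11.67
tcp_pos: [0.527, 0.1453, 0.045]
orientation: [2.629, 1.719, 0.0]
contact_force: [-0.9, 0.2, -0.1]
grip_width: 0.0002
```

```bash
python3 - <<'E'
from h import *
plan([])
E
```

```text
t 11.6667 tcp [0.527  0.1453 0.045 ] jig [-0.1212  0.0004  0.045 ] F [-0.8804  0.2218 -0.0577] w 0.00019411682077371406 j [-0.0905  0.5664 -0.372   1.9866  0.3301  0.6466 -1.088 ]
```

send_rows --pt "0 0 0.01 0 0 0 0" --pt "0 0 0.02 0 0 0 0" --pt "0 0 0.02 0 0 0 0"

```text
clock: 11.92
tcp_pos: [0.5296, 0.1442, 0.045]
orientation: [2.629, 1.72, -0.0]
contact_force: [-0.7, 0.9, -0.2]
grip_width: -0.0001
```

send_rows --pt "0 0 0.01 0 0 0 0" --pt "0 0 0.02 0 0 0 0" --pt "0 0 0.02 0 0 0 0"

```text
clock: 12.17
tcp_pos: [0.5307, 0.1437, 0.0449]
orientation: [-2.627, -1.72, 0.004]
contact_force: [-6.3, 2.5, 4.1]
grip_width: -0.0002
```

```bash
python3 - <<'E'
from h import *
plan([]); scene('s7')
E
```

```text
t 12.1667 tcp [0.5307 0.1437 0.0449] jig [-0.1172  0.0004  0.0449] F [-6.3029  2.5157  4.1335] w -0.00019761617492168408 j [-0.0848  0.5714 -0.373   1.9771  0.3286  0.6539 -1.079 ]
```

View pics/s7c.png

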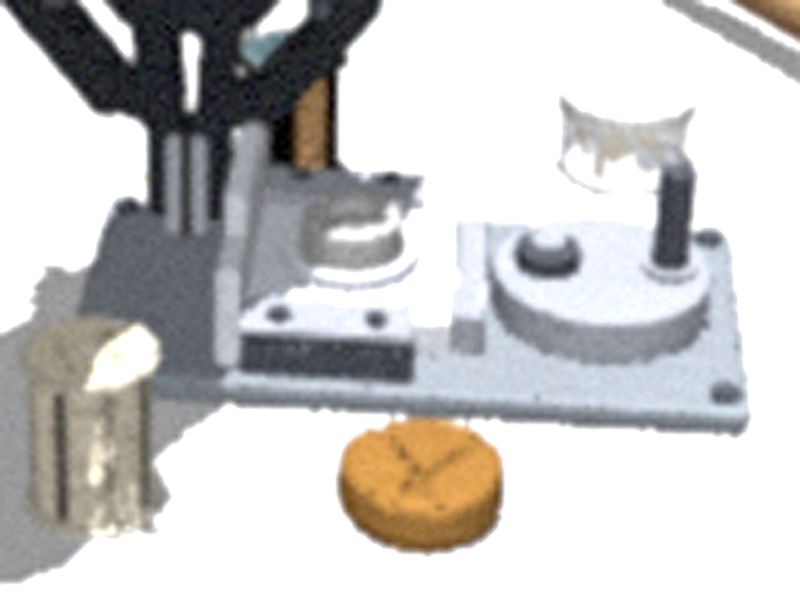

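The push plate meets the rail's rear end at about px (238,330), with the base in its nest at (355,235) and the pin straight ahead. Force is rising; one firmer push, then I'll withdraw.

send_rows --pt "0 0 0.015 0 0 0 0" --pt "0 0 0.03 0 0 0 0" --pt "0 0 0.03 0 0 0 0" --pt "0 0 0.03 0 0 0 0"

```text
clock: 12.55
tcp_pos: [0.531, 0.1435, 0.0448]
orientation: [-2.622, -1.722, 0.011]
contact_force: [-18.6, 5.0, 15.6]
grip_width: 0.0001
```

send_rows --pt "0 0 -0.05 0 0 0 0" --pt "0 0 -0.15 0 0 0 0" --pt "0 0 -0.3 0 0 0 0" --pt "0 0 -0.45 -0.1 0 0 0" --pt "0 0 -0.45 -0.3 0 0 0" --pt "0 -0.1 -0.45 -0.55 0 0 0" --pt "0 -0.3 -0.45 -0.8 0 0 0" --pt "0 -0.5 -0.45 -1 0 0 0" --pt "0 -0.75 -0.3 -1 0 0 0" --pt "0 -1 -0.2 -1 0 0 0" --pt "0 -1 -0.2 -1 0 0 0"

```text
clock: 13.47
tcp_pos: [0.4489, 0.0081, 0.1959]
orientation: [2.633, 1.705, -0.0]
contact_force: [-0.3, -1.0, -1.1]
grip_width: -0.0003
```

send_rows --pt "0 -0.25 0 0 0 0 0" --pt "0 -0.5 0 0 0 0 0" --pt "0 -0.75 0 0 0 0 0" --pt "0 -1 0 0 0 0 0" --pt "0 -1 0 0 0 0 0" --pt "0 -1 0 0 0 0 0"

```text
clock: 13.97
tcp_pos: [0.388, -0.1236, 0.1951]
orientation: [2.633, 1.712, -0.0]
contact_force: [-0.9, 0.5, 0.8]
grip_width: -0.0001
```

```bash
python3 - <<'E'
from h import *
plan([]); d=grab('top','t8'); scene('s8')
a=cv2.imread('pics/t8.png')[110:270,185:365]; a=cv2.convertScaleAbs(cv2.resize(a,(450,400),interpolation=cv2.INTER_CUBIC),alpha=1.6)
b=cv2.resize(cv2.imread('pics/s8c.png')[:,100:],(350,300)); b=cv2.copyMakeBorder(b,0,100,0,0,cv2.BORDER_CONSTANT)
cv2.imwrite('pics/v8.png',np.hstack([a,b]))
s=np.load('pics/s8.npz'); s7=np.load('pics/s7.npz')
print('home rear-top plate corners', proj(s,[W([-.105,y,.046]) for y in(.052,-.052)]), proj(s,[W([-.105,y,.060]) for y in(.028,-.028)]))
o=np.load('pics/top0.npz')['pixels'].astype(int); n=d['pixels'].astype(int)
for k,(x,y,w) in dict(tan=(220,183,25),cream=(302,238,25),wax=(314,196,27),pot=(232,129,27)).items(): print(k,abs(o-n)[y:y+w,x:x+w].mean())
E
```

```text
t 13.9667 tcp [ 0.388  -0.1236  0.1951] jig [-0.1413 -0.3016  0.1951] F [-0.8563  0.4852  0.777 ] w -6.203429233956218e-05 j [ 0.4445  0.1103 -0.3072  2.1913  0.0456  0.8451 -0.3088]
home rear-top plate corners [[278.3808 189.7269]
 [271.92   220.101 ]] [[277.043  188.8647]
 [273.5446 204.9053]]
tan 5.210133333333333
cream 8.085866666666666
wax 5.836305441243713
pot 8.604938271604938
```

View pics/v8.png

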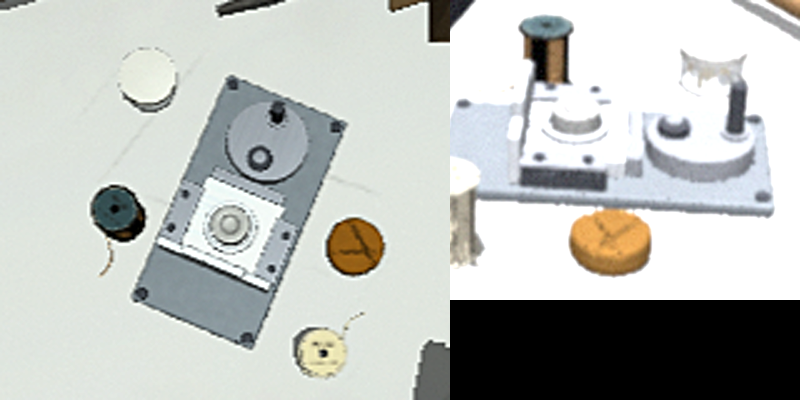

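The plate is against the rails at (215,262), the base is in its nest at (230,225), and the pin at (277,108) is ahead of the screw at (259,156). One numeric check of the pin, base and neighbours, then I'll hand in.

```bash
python3 - <<'E'
from h import *
d=np.load('pics/t8.npz'); c=lambda u,v:(185+u/2.5-.4,110+v/2.5-.4)
for n,p,z in(('pin',(277,105),.064),('screw',(260,155),.036),('base',(230,223),.041),('plateL',(162,243),.046),('plateR',(266,285),.046),('tan',(115,208),.054),('cream',(322,353),.054),('wax',(354,246),.018),('pot',(147,78),.035)):
    print(n,(JR.T@(ray(d,c(*p),z)-PIV))*1e3)
E
```

```text
pin [41.464  1.893 64.   ]
screw [ 2.0736  0.7817 36.    ]
base [-63.3512   0.9904  41.    ]
plateL [-102.0901   46.9258   46.    ]
plateR [-100.7596  -47.9767   46.    ]
tan [-90.89    94.2497  54.    ]
cream [-135.406  -112.5878   54.    ]
wax [ -37.0853 -104.5889   18.    ]
pot [ 27.3663 118.7697  35.    ]
```

```bash
python3 -c "
from bench import r
print(r.hand_in())"
```

```text
the job is handed in; nothing more can be done
None
```

I turned the cam clockwise to its low point with the closed fingertip, then pushed the slide home from behind. I withdrew the hand and handed in at about 14 s.

**Last checks:**
- **Cam:** the crank pin sits straight ahead of the screw, within about 0.05 rad of the stop. The last push on it peaked at 11 N before the fingertip slipped off the pin. The later pictures show the pin stayed there.
- **Slide:** the setter base moved 45 mm forward with the slide and is still in its nest. The push plate is against the rail ends, and the final push met a stop at about 25 N.
- **Surroundings:** the spools, wax and pot are within about 1.5 mm of where they started, which is within measuring error.
- **Hand:** it ended about 0.2 m up and off to the side, reading no contact force.

**What went wrong on the way:** my first push on the pin was off the tangent and slid to the corner of the fingertip, with about 18 N of side force. I backed off, realigned and pushed again. No check failed at the end.

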